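# Set the aperture lever of the light-measuring head and record

## Robot

A 6-joint arm with a two-finger parallel gripper is mounted at the origin on the work surface; the furniture and walls round the work are solid. World frame = base frame: x ahead of the robot, y to its left, z up, the work surface at z = 0. Lengths are in m, angles in rad, forces in N, time in s.
With the tool pointing down it reaches from about 0.325 to 0.775 m from the base axis. Payload 5.5 kg.
Tool frame: the origin (TCP) lies midway between the tips of the shut fingers; the grasp point (between the pads) lies 19 mm behind it (grasp_offset is the distance from the TCP to the grasp point, in m); z points along the fingers, y is the direction in which the jaws open and shut (so a half turn about z gives the same grasp; the last joint's range is limited). The gripper opens to 88 mm and grips with 3 to 60 N. Pads are 20 mm wide; open, the fingers measure 115 mm over their backs; the gripper's body (75 mm by 178 mm) begins 61 mm behind the grasp point.
Start: joints at [-1.234, 0.091, 1.231, -0, 1.82, -0.057], TCP at [0.23, -0.554, 0.223] pointing down, gripper open.
Joint ranges: [-2.87, 2.87], [-0.86, 2.18], [0.17, 2.46], [-1.51, 4.65], [0.06, 2.69], [-2.65, 2.65]. Speed limits (rad/s): [2.57, 2.57, 3.01, 3.14, 3.14, 3.14].

## Interface

Orientations are given as [roll, pitch, yaw] about the fixed x, y, z axes, in that order (R = Rz(yaw) Ry(pitch) Rx(roll)).
In Python, from cell import * gives the robot as it stands.
- The arm moves only by the tool play_rows, never from a script. Its argument "deltas" is a list of rows, each a list of 4 numbers: the shift along the tool's x, y, z in m, then the turn about the tool's z in degrees. In form: [[x, y, z, turn], ...]. A call has 1 to 20 rows; each row is the pose to reach, as a shift and turn from the pose measured when the call began, along the tool's axes at that moment; what a row does not reach only later rows make up. A row lasts 1/8 s, in which the tool goes at most 62.5 mm and 10.7 degrees, less where a joint would pass 70% of its speed; a pose out of reach is approached as far as the arm can. A call with a gripper value outside its range is refused whole. "claw" is the opening, from 0 (shut) to 1 (fully open), set as the call begins (left out, the last holds). The fingers move at their own pace and stop on an object; "force" is the grip in N (left out, the last holds). Time passes only in rows, so rows that repeat a pose let the fingers close. It gives the time, the measured TCP pose, the force and the opening at its end, in the units of the state.
- read_state(): the state, without advancing time (a new reading comes with each control period).
- get_image(name): name is "scene" or "top" or "wrist"; returns a dict with "color" (384x512x3 uint8, red, green, blue), "intrinsics" (3x3 intrinsics, pixels), "R" (3x3) and "t" (3): a world point X has camera coordinates R X + t; the wrist camera has in their place "T_tool_cam" (4x4, takes a point from camera to tool coordinates, whose origin is the TCP and whose axes are the flange's). Camera axes: x right, y down, z forward; pixel columns grow to the right and rows downward; lengths in m; the calibration is good to about 2 mm. A picture is of the moment at which its call begins: read the wrist's pose just before it. There is no depth.
- finish_job(): hands the job in, once; it reports no verdict.
The state is a dict: "time_s": time; "joint_positions": joint angles; "joint_velocities": joint speeds; "joint_efforts": joint torques, N m; "eef_pos": TCP position; "tcp_rot": TCP orientation; "force": force on the tool from outside, world axes, zero at the start; "torque": the same for the moment, N m; "width": finger opening in m.
Only numpy, scipy, OpenCV 4.12 (cv2) and the standard library are available. Lean on these libraries where they do the work, as an engineer would, in place of code of your own. Each camera call takes 0.05 s, during which the arm holds its last target.

## Task

On the light-measuring head, gently push the pin of the aperture lever round its arc with your fingertips until the lever's pointer points straight at the tall slim marker on the scale, not at the low wide one. Then, with the lever left there, press the record button on the small grey box fully down with a fingertip and let it come back up. Leave both markers and everything else on the bench where they are.

Things in the scene. Friction and masses are not known exactly. Their poses are not given: they have to be found in the camera images.
- meter_head: fixed light-measuring head: 150 mm base plate, dark knurled ring (104 mm across, top 64 mm above the worktop) and, on the robot's side, a flat metal arc scale with raised graduations, 110 to 144 mm from the axis, its top 46 mm up. Origin: on the ring's upright axis, at worktop height. -x points from the axis to the scale's middle, z up
- ring (a joint): angle of the aperture ring in rad: 0 when the lever points to the middle of the scale, growing anticlockwise as seen from above; stops at -0.8 and +0.8. It turns stiffly (about 1.5 N at the lever's pin) and stays where it is left
- lever_pin (a point): centre of the top of the upright round pin on the ring's lever, 100 mm above the worktop. Pin 11 mm in diameter, 85 mm from the ring's axis, rising 40 mm above the flat steel lever arm (12 mm wide, top 60 mm above the worktop); push it sideways to turn the ring. The axes turn with the lever: -x points outwards along it
- pointer (a point): outer end of the lever's narrow pointer, 109 mm from the ring's axis and 56 mm above the worktop, just inside and above the inner edge of the scale. The axes turn with the lever: -x points outwards along it, y lies across it
- tall_marker: tall slim marker: loose upright steel pin, 9 mm in diameter, 22 mm high, with a 16 mm foot, standing on the scale 120 to 137 mm from the ring's axis, 0.45 to 0.63 rad to one side of the scale's middle (the side varies); its top is 68 mm above the worktop. Origin at the centre of its underside
- low_marker: the low wide marker, a loose flat steel disc of 20 mm diameter and 7 mm height, standing on the scale towards the other end. Origin at the centre of its underside
- button_box: the grey box that carries the record button, 75 x 60 mm, top 32 mm above the worktop, fixed to it, to the left of the head; origin at the centre of its underside, button above that
- record (a joint): travel of the record button in m: 0 when released, 0.006 fully pressed (takes about 4 N); it springs back. It records once past 0.0035
- record_top (a point): centre of the top of the round record button (30 mm in diameter), moving with it, 54 mm above the worktop when released; the button sits on top of the grey box and is pressed straight down
- loupe: bystander, to be left alone: black eye loupe standing on its wide end, 41 mm wide, 30 mm high; origin at the centre of its underside
- swab_jar: bystander, to be left alone: clear jar of swabs, 49 mm wide, 88 mm high; origin at the centre of its underside
- flux_bottle: bystander, to be left alone: dropper bottle, 35 mm wide, 99 mm high; origin at the centre of its underside
- connector_1: bystander, to be left alone: small white connector, 18 x 33 x 13 mm; origin at the centre of its underside
- tape_blue_roll: bystander, to be left alone: roll of tape lying flat, 61 mm wide, 15 mm high; origin at the centre of its underside

How it is judged:
By the outcome, as a careful person would: the job done as asked, in the order asked, and still so for the second after the job is handed in, with the robot touching nothing.
It also fails if it takes over 42 s, if anything falls off the work surface, if the arm or the gripper's body presses on something with over 40 N, if the wrist force passes 120 N, or if a joint passes its speed limit or range.

## Working session

There is one attempt and no reset: what is moved stays moved. The work goes in short steps, Python scripts to look and compute and a tool call to move; the robot and the scene stay as the last step left them, time stands still between calls to the robot, and variables do not carry over. Pictures are saved under pics/ and viewed, and the job is handed in when it is done.

Besides the shell and the picture viewer there is one more tool, called after "Call:" as name(argument=value, ...) on one line, values as JSON. play_rows: Moves the arm, as the interface text tells. Its arguments: {"type":"object","properties":{"deltas":{"type":"array"},"claw":{"type":"number"},"force":{"type":"number"}},"required":["deltas"]}

```bash
mkdir -p pics; ls; cat > h.py <<'E'
from cell import *
import numpy as np, cv2
def grab(n,f):
    s=read_state(); im=get_image(n); cv2.imwrite('pics/'+f,im['color'][:,:,::-1]); np.savez('pics/'+f+'.npz',**{k:v for k,v in im.items()},pos=s['eef_pos'],rot=s['tcp_rot']); return im
def ray(f,u,v,z):
    d=np.load('pics/'+f+'.npz'); K=d['intrinsics']; r=np.linalg.inv(K)@np.array([u,v,1.])
    if 'R' in d: R=d['R'];c=-R.T@d['t'];r=R.T@r
    else:
        from scipy.spatial.transform import Rotation as Ro
        T=np.eye(4);T[:3,:3]=Ro.from_euler('xyz',d['rot']).as_matrix();T[:3,3]=d['pos'];T=T@d['T_tool_cam'];c=T[:3,3];r=T[:3,:3]@r
    return c+r*(z-c[2])/r[2]
E
python3 - <<'E'
from h import *
for n in ('scene','top'):
    grab(n,n+'0.png')
print(read_state())
E
```

```text
pics
{'time_s': 0.1, 'joint_positions': array([-1.23373533e+00,  9.17646391e-02,  1.23173259e+00, -8.01752256e-06,
        1.81981864e+00, -5.67117424e-02]), 'joint_velocities': array([ 0.0027136 , -0.00164258, -0.00204345, -0.00092117,  0.00126331,
       -0.00021499]), 'joint_efforts': array([ 3.26788031e-03, -4.47856951e+01, -4.07570386e+01,  6.99690962e-02,
        2.84508511e-02, -1.08836291e-04]), 'eef_pos': array([ 0.23010648, -0.55383435,  0.22164986]), 'tcp_rot': array([-3.13987177e+00, -8.99131100e-05,  3.93770689e-01]), 'force': array([-0.52345241, -0.7030436 ,  0.18070554]), 'torque': array([-0.00204549, -0.04460477,  0.00571524]), 'width': 0.0882263084415051}
```

View pics/scene0.png

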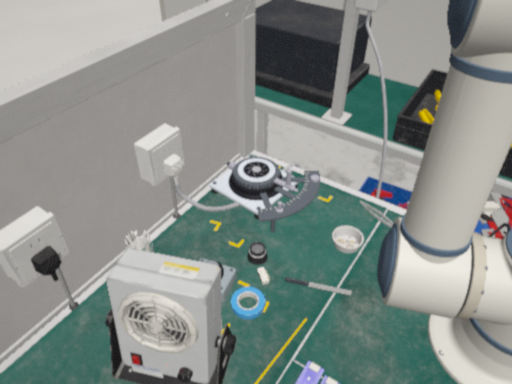

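View pics/top0.png

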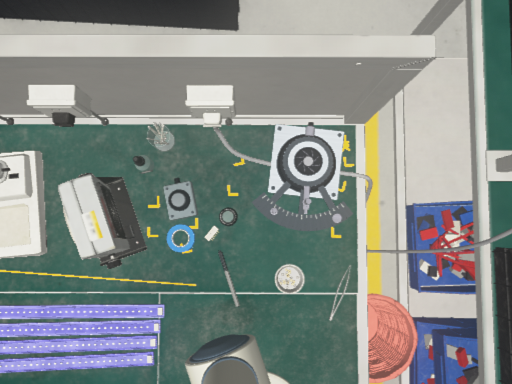

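The top view shows the head at about (308,162), with the lever pointing down the image to about (305,208). The button is at about (179,200), the loupe at (228,216) and the tape at (181,238). I'll zoom in.

```bash
python3 - <<'E'
from h import *
a=cv2.imread('pics/top0.png')[115:240,245:375]; cv2.imwrite('pics/z1.png',cv2.resize(a,None,fx=4.6,fy=4.6,interpolation=cv2.INTER_CUBIC))
a=cv2.imread('pics/scene0.png')[140:240,200:340]; cv2.imwrite('pics/z2.png',cv2.resize(a,None,fx=5.5,fy=5.5,interpolation=cv2.INTER_CUBIC))
for p,z in (((308,160),.064),((179,200),.054),((228,216),.03),((160,137),.088),((141,163),.099),((337,218),.053),((273,206),.06)): print(p,ray('top0.png',*p,z))
E
```

```text
(308, 160) [ 0.54784404 -0.10767746  0.064     ]
(179, 200) [0.4646998  0.15931853 0.054     ]
(228, 216) [0.43248904 0.05868041 0.03      ]
(160, 137) [0.59012389 0.19424258 0.088     ]
(141, 163) [0.53543    0.22873866 0.099     ]
(337, 218) [ 0.4285434  -0.16835677  0.053     ]
(273, 206) [ 0.45262313 -0.03549851  0.06      ]
```

View pics/z1.png

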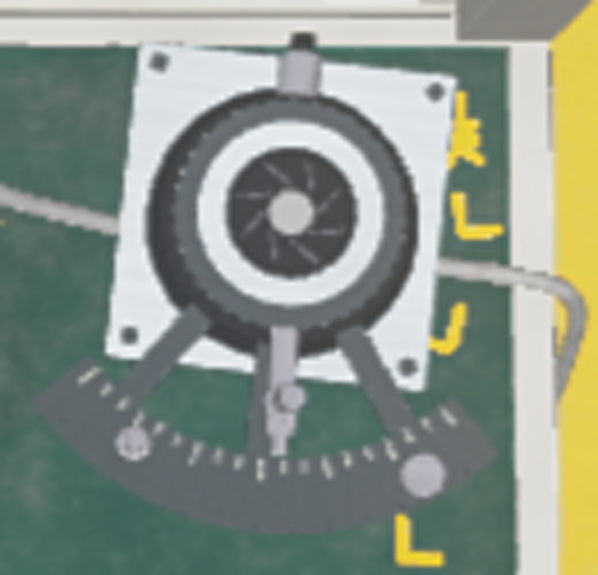

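View pics/z2.png

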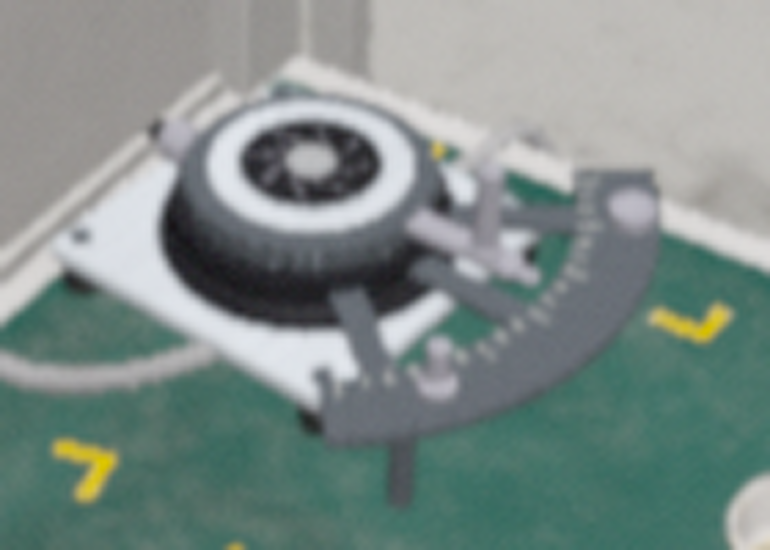

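Call:
play_rows(deltas=[[0, 0, -0.05, 0], [0, 0, -0.1, 0], [0.04, -0.043, -0.1, 3], [0.08, -0.086, -0.1, 6], [0.12, -0.129, -0.1, 9], [0.16, -0.172, -0.1, 12], [0.2, -0.215, -0.1, 15], [0.24, -0.258, -0.1, 18], [0.28, -0.3, -0.1, 20], [0.31, -0.33, -0.1, 22.5], [0.331, -0.354, -0.08, 22.5], [0.331, -0.354, -0.06, 22.5], [0.331, -0.354, -0.06, 22.5], [0.331, -0.354, -0.06, 22.5]], claw=0.3)

```text
time_s: 1.85
eef_pos: [0.4, -0.1003, 0.2829]
tcp_rot: [-3.14, 0.0, 0.001]
force: [-0.8, -0.3, 0.7]
width: 0.0261
```

```bash
python3 - <<'E'
from h import *
im=grab('wrist','w1.png'); s=read_state(); print(s['time_s'],s['eef_pos'],s['tcp_rot'],s['joint_positions'],s['width'],im['T_tool_cam'],im['intrinsics'],s['force'])
E
```

```text
1.9 [ 0.40006703 -0.10044395  0.28319504] [-3.1403758e+00 -5.1397493e-04  2.5575857e-04] [-3.29624453e-01 -3.87086978e-01  1.55413793e+00  1.43289164e-03
  1.97444925e+00  1.24147868e+00] 0.02626895613443168 [[ 1.21478992e-03 -9.56882293e-01 -2.90473411e-01  7.93112314e-02]
 [ 9.99999262e-01  1.15516932e-03  3.76722808e-04  4.55084549e-04]
 [-2.49334115e-05 -2.90473654e-01  9.56882989e-01 -1.62160557e-01]
 [ 0.00000000e+00  0.00000000e+00  0.00000000e+00  1.00000000e+00]] [[339.87010803   0.         252.39495004]
 [  0.         339.87010803 192.34188607]
 [  0.           0.           1.        ]] [-0.47582441  0.03503079  0.39074475]
```

View pics/w1.png

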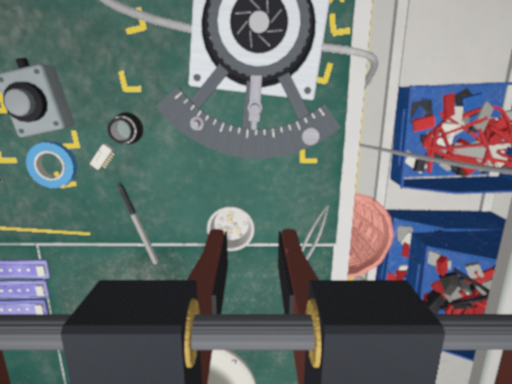

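The wrist view shows the ring centre at about (259,22), the tall marker at (196,124), the low marker at (311,136), the lever at (254,100) and the button at (24,100).

```bash
python3 - <<'E'
from h import *
a=cv2.imread('pics/w1.png')[0:165,150:350]; cv2.imwrite('pics/z3.png',cv2.resize(a,None,fx=4,fy=3.6,interpolation=cv2.INTER_CUBIC))
E
```

```text
(no output)
```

View pics/z3.png

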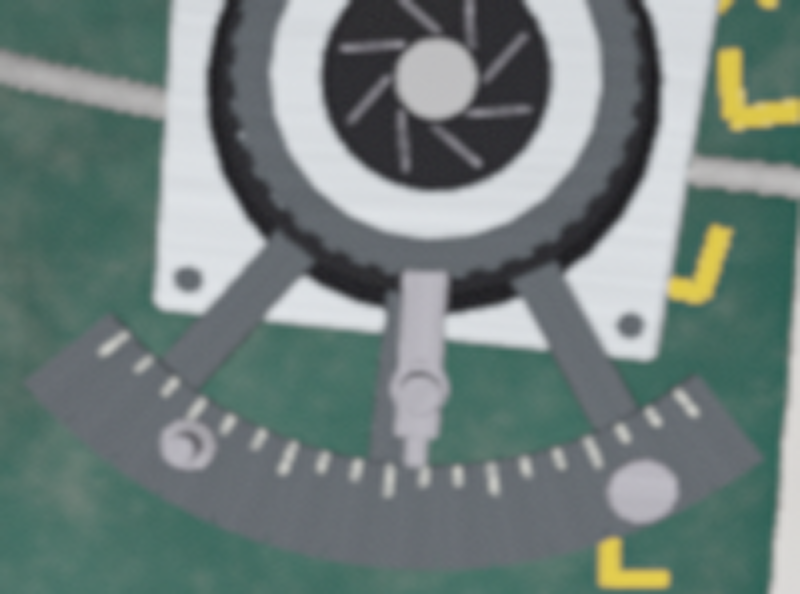

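```bash
python3 - <<'E'
from h import *
from scipy.optimize import least_squares
P=lambda u,v,z: ray('w1.png',150+u/4-0.4,v/3.6-0.4,z)
im=cv2.imread('pics/w1.png').astype(int)
# scale outer edge: march each column from below until grey
O=[]
for u in range(168,332,6):
    for v in range(175,100,-1):
        b,g,r=im[v,u]
        if g-r<15 and 70<g<130 and abs(b-g)<20: O.append(ray('w1.png',u,v+.5,.046)[:2]);break
O=np.array(O)
f=least_squares(lambda p:np.hypot(*(O-p[:2]).T)-p[2],[.55,-.1,.144],loss='soft_l1',f_scale=.001)
f2=least_squares(lambda p:np.hypot(*(O-p[:2]).T)-.144,[.55,-.1],loss='soft_l1',f_scale=.001)
print('fit',f.x,f2.x,np.abs(f2.fun).max())
C=P(436,78,.064); print('cap',C)
C2=ray('top0.png',245+292/4.6-.4,115+212/4.6-.4,.064);print('cap top',C2)
c=f2.x
for n,u,v,z in (('tallbase',188,443,.048),('talltop',190,442,.068),('low',643,491,.053),('pintop',418,391,.100),('pointer',415,465,.056),('lever root',425,272,.06)):
  p=P(u,v,z)
  for cc in (c,C[:2]):
    d=p[:2]-cc; print(n,p.round(4),'r',np.hypot(*d).round(4),'ang from -x',np.arctan2(d[1],-d[0]).round(3))
p=ray('top0.png',273.5,210.7,.055);print('top tall',p)
for u in (24,): print('btn',ray('w1.png',u,100,.054))
E
```

```text
fit [ 0.54574466 -0.10684978  0.14426463] [ 0.54545778 -0.1068238 ] 0.000721876047597575
cap [ 0.54532554 -0.10657435  0.064     ]
cap top [ 0.54641235 -0.10783067  0.064     ]
tallbase [ 0.4423 -0.0363  0.048 ] r 0.125 ang from -x 0.6
tallbase [ 0.4423 -0.0363  0.048 ] r 0.1247 ang from -x 0.599
talltop [ 0.4445 -0.0401  0.068 ] r 0.121 ang from -x 0.584
talltop [ 0.4445 -0.0401  0.068 ] r 0.1208 ang from -x 0.583
low [ 0.428 -0.167  0.053] r 0.132 ang from -x -0.473
low [ 0.428 -0.167  0.053] r 0.132 ang from -x -0.475
pintop [ 0.4613 -0.1022  0.1   ] r 0.0843 ang from -x 0.055
pintop [ 0.4613 -0.1022  0.1   ] r 0.0841 ang from -x 0.053
pointer [ 0.4364 -0.1015  0.056 ] r 0.1092 ang from -x 0.048
pointer [ 0.4364 -0.1015  0.056 ] r 0.1091 ang from -x 0.046
lever root [ 0.4937 -0.1041  0.06  ] r 0.0519 ang from -x 0.053
lever root [ 0.4937 -0.1041  0.06  ] r 0.0517 ang from -x 0.049
top tall [ 0.44313315 -0.03675501  0.055     ]
btn [0.46729111 0.15356279 0.054     ]
```

Call:
play_rows(deltas=[[0.03, 0.001, 0.03, 1.5], [0.0606, 0.0022, 0.07, 2.9], [0.0606, 0.0022, 0.11, 2.9], [0.0606, 0.0022, 0.14, 2.9], [0.0606, 0.0022, 0.16, 2.9], [0.0606, 0.0022, 0.16, 2.9], [0.0606, 0.0022, 0.16, 2.9]])

```text
time_s: 2.78
eef_pos: [0.4615, -0.1028, 0.125]
tcp_rot: [-3.141, -0.003, -0.051]
force: [0.4, 0.2, 0.4]
width: 0.0264
```

```bash
python3 - <<'E'
from h import *
grab('wrist','w2.png'); s=read_state(); print(s['time_s'],s['eef_pos'],s['tcp_rot'],s['width'],s['force'])
E
```

```text
2.825 [ 0.46155896 -0.10277861  0.12521049] [-3.141065   -0.00339293 -0.05055362] 0.026347169058490338 [0.28149572 0.44591544 0.03426379]
```

View pics/w2.png

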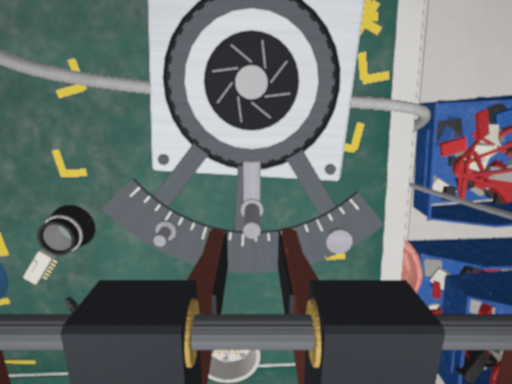

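Call:
play_rows(deltas=[[0, 0, 0.015, 0], [0, 0, 0.03, 0], [0, 0, 0.042, 0], [0, 0, 0.05, 0], [0, 0, 0.05, 0]])

```text
time_s: 3.45
eef_pos: [0.4612, -0.1026, 0.0742]
tcp_rot: [-3.141, -0.002, -0.051]
force: [0.3, -0.1, -1.1]
width: 0.0263
```

Call:
play_rows(deltas=[[0, 0, 0, 0], [0, 0, 0, 0], [0, 0, 0, 0]], claw=0.175, force=5)

```text
time_s: 3.82
eef_pos: [0.4615, -0.1026, 0.0746]
tcp_rot: [-3.141, -0.002, -0.05]
force: [0.8, 0.2, 0.2]
width: 0.0151
```

```bash
python3 - <<'E'
import numpy as np
for k in range(1,10):
    a=.05*k; print([round(.085*(1-np.cos(a)),4),round(-.085*np.sin(a),4),0,round(np.degrees(a),1)])
E
```

```text
[np.float64(0.0001), np.float64(-0.0042), 0, np.float64(2.9)]
[np.float64(0.0004), np.float64(-0.0085), 0, np.float64(5.7)]
[np.float64(0.001), np.float64(-0.0127), 0, np.float64(8.6)]
[np.float64(0.0017), np.float64(-0.0169), 0, np.float64(11.5)]
[np.float64(0.0026), np.float64(-0.021), 0, np.float64(14.3)]
[np.float64(0.0038), np.float64(-0.0251), 0, np.float64(17.2)]
[np.float64(0.0052), np.float64(-0.0291), 0, np.float64(20.1)]
[np.float64(0.0067), np.float64(-0.0331), 0, np.float64(22.9)]
[np.float64(0.0085), np.float64(-0.037), 0, np.float64(25.8)]
```

Call:
play_rows(deltas=[[0.0001, -0.0042, 0, 2.9], [0.0004, -0.0085, 0, 5.7], [0.001, -0.0127, 0, 8.6], [0.0017, -0.0169, 0, 11.5], [0.0026, -0.021, 0, 14.3], [0.0038, -0.0251, 0, 17.2], [0.0052, -0.0291, 0, 20.1], [0.0067, -0.0331, 0, 22.9], [0.0085, -0.037, 0, 25.8], [0.0085, -0.037, 0, 25.8], [0.0085, -0.037, 0, 25.8]])

```text
time_s: 5.2
eef_pos: [0.4719, -0.0661, 0.0748]
tcp_rot: [-3.14, -0.002, -0.5]
force: [-0.6, -0.2, 0.4]
width: 0.0152
```

```bash
python3 - <<'E'
from h import *
grab('wrist','w3.png'); s=read_state(); print(s['time_s'],s['eef_pos'],s['tcp_rot'],s['width'],s['force'])
a=cv2.imread('pics/w3.png')[0:300,100:400]; cv2.imwrite('pics/z4.png',cv2.resize(a,None,fx=2,fy=2,interpolation=cv2.INTER_CUBIC))
E
```

```text
5.25 [ 0.47191832 -0.06618085  0.07473396] [-3.13959967e+00 -2.17409348e-03 -5.00040651e-01] 0.015433969386529823 [-0.02318395  0.7740783   0.68427712]
```

View pics/z4.png

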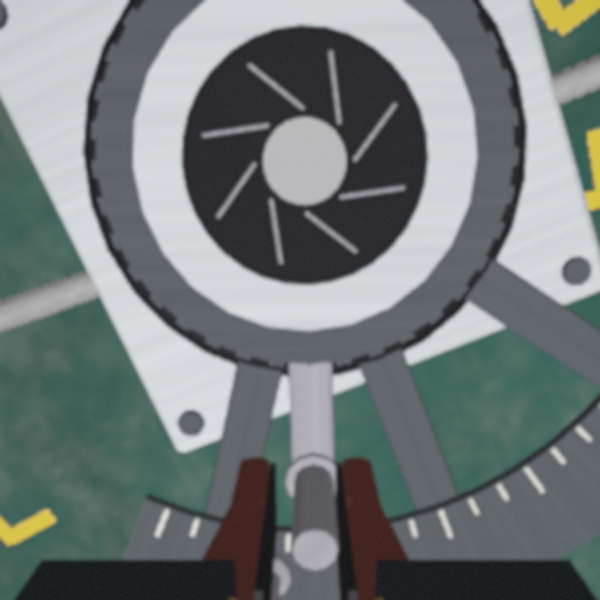

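Call:
play_rows(deltas=[[0.0001, -0.0042, 0, 2.9], [0.0004, -0.0085, 0, 5.7], [0.0004, -0.0085, 0, 5.7], [0.0004, -0.0085, 0, 5.7]])

```text
time_s: 5.75
eef_pos: [0.4764, -0.059, 0.0748]
tcp_rot: [-3.139, -0.002, -0.598]
force: [-0.4, -0.2, 0.1]
width: 0.0155
```

Call:
play_rows(deltas=[[0, 0, 0, 0], [0, 0, 0, 0], [0, 0, -0.02, 0], [0, 0, -0.045, 0], [-0.03, 0, -0.09, 0], [-0.05, 0, -0.13, 0], [-0.05, 0, -0.15, 0], [-0.05, 0, -0.15, 0], [-0.05, 0, -0.15, 0]], claw=0.3)

```text
time_s: 6.88
eef_pos: [0.4345, -0.031, 0.2242]
tcp_rot: [-3.139, -0.002, -0.598]
force: [0.4, -0.2, -0.0]
width: 0.0268
```

```bash
python3 - <<'E'
from h import *
grab('wrist','w4.png'); s=read_state(); print(s['time_s'],s['eef_pos'],s['tcp_rot'],s['width'],s['force'])
a=cv2.imread('pics/w4.png')[0:200,150:350]; cv2.imwrite('pics/z5.png',cv2.resize(a,None,fx=3,fy=3,interpolation=cv2.INTER_CUBIC))
E
```

```text
6.925 [ 0.43430987 -0.03094917  0.2235786 ] [-3.13997234e+00 -4.12694162e-04 -5.98489560e-01] 0.026745424896061 [-0.23216146  0.84255824  0.35599191]
```

View pics/z5.png

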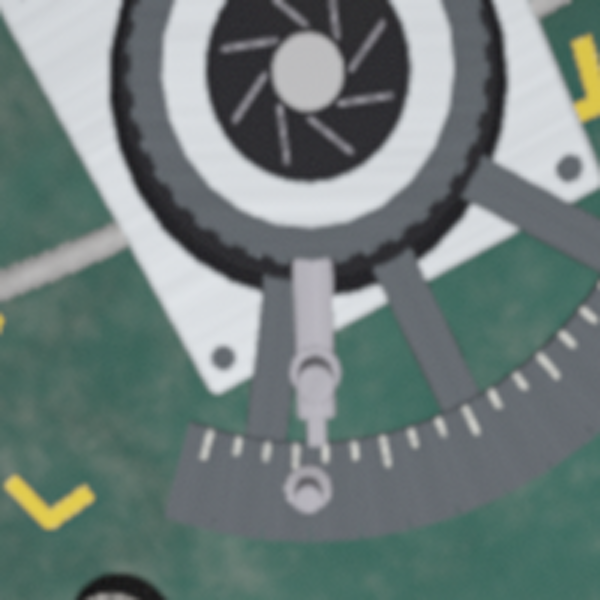

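```bash
cat > m.py <<'E'
from h import *
c=np.array([.5455,-.1068])
def ang(f,off,s,pts):
    for n,u,v,z in pts:
        p=ray(f,off[0]+(u+.5)/s-.5,off[1]+(v+.5)/s-.5,z); d=p[:2]-c; print(n,p.round(4),'r',np.hypot(*d).round(4),'phi',np.arctan2(d[1],-d[0]).round(4))
E
python3 - <<'E'
from m import *
ang('w4.png',(150,0),3,[('cap',308,71,.064),('tallfoot',307,489,.049),('talltop',308,496,.068),('pointer',318,446,.056),('pin top',316,386,.1),('pin base',315,366,.06),('root',313,262,.06)])
a=cv2.imread('pics/w4.png')[115:180,225:285]; cv2.imwrite('pics/z6.png',cv2.resize(a,None,fx=9,fy=9,interpolation=cv2.INTER_CUBIC))
E
```

```text
cap [ 0.5452 -0.1068  0.064 ] r 0.0003 phi -0.0586
tallfoot [ 0.4418 -0.036   0.049 ] r 0.1256 phi 0.5989
talltop [ 0.443  -0.0373  0.068 ] r 0.1239 phi 0.5959
pointer [ 0.4528 -0.0479  0.056 ] r 0.1099 phi 0.5662
pin top [ 0.4732 -0.0606  0.1   ] r 0.0858 phi 0.5686
pin base [ 0.4748 -0.0616  0.06  ] r 0.0839 phi 0.5691
root [ 0.5011 -0.0786  0.06  ] r 0.0526 phi 0.5652
```

View pics/z6.png

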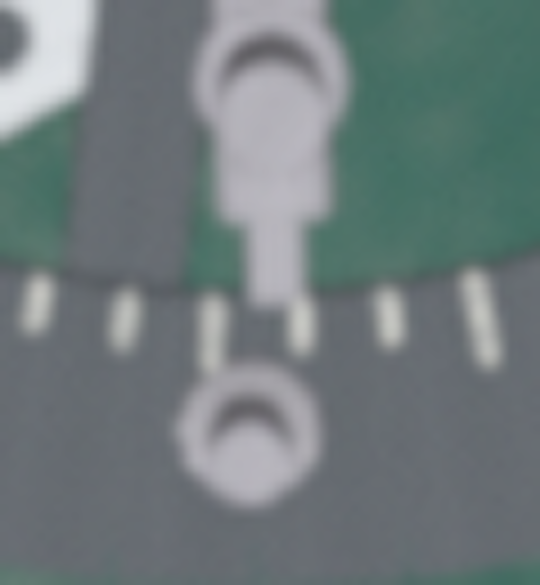

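Call:
play_rows(deltas=[[0.025, 0.001, 0.03, 0], [0.0506, 0.0017, 0.07, 0], [0.0506, 0.0017, 0.095, 0], [0.0506, 0.0017, 0.115, 0], [0.0506, 0.0017, 0.135, 0], [0.0506, 0.0017, 0.149, 0], [0.0506, 0.0017, 0.149, 0]])

```text
time_s: 7.8
eef_pos: [0.4748, -0.0605, 0.0736]
tcp_rot: [-3.141, 0.001, -0.598]
force: [0.8, 0.1, -0.7]
width: 0.0266
```

Call:
play_rows(deltas=[[0, 0, 0, 0], [0, 0, 0, 0], [0, 0, 0, 0]], claw=0.175)

```text
time_s: 8.18
eef_pos: [0.4751, -0.0605, 0.0743]
tcp_rot: [-3.14, 0.0, -0.598]
force: [0.2, -0.2, -1.2]
width: 0.0154
```

```bash
python3 - <<'E'
from m import *
s=read_state(); print(s['time_s'],s['eef_pos'],s['tcp_rot'],s['width'],s['force'])
y=s['tcp_rot'][2]; 
d=c+.084*np.array([-np.cos(.6355),np.sin(.6355)])-s['eef_pos'][:2]
print(d@[np.cos(y),np.sin(y)],d@[np.sin(y),-np.cos(y)],np.degrees(y+.633))
E
```

```text
8.175 [ 0.47509635 -0.06054535  0.07428102] [-3.14015809e+00  3.96214013e-05 -5.98304624e-01] 0.015358237278060042 [ 0.15443234 -0.23678462 -1.23225484]
0.00028463191347213916 -0.004558175489152197 1.9878986312729943
```

Call:
play_rows(deltas=[[0, -0.0015, 0, 0.7], [0.0001, -0.003, 0, 1.3], [0.0002, -0.004, 0, 2], [0.0003, -0.0046, 0, 2], [0.0003, -0.0046, 0, 2], [0.0003, -0.0046, 0, 2]])

```text
time_s: 8.93
eef_pos: [0.478, -0.0569, 0.0743]
tcp_rot: [-3.14, -0.0, -0.633]
force: [-0.7, -0.9, 0.3]
width: 0.0155
```

Call:
play_rows(deltas=[[0, 0, 0, 0], [0, 0, 0, 0], [0, 0, -0.02, 0], [0, 0, -0.045, 0], [-0.03, 0, -0.09, 0], [-0.05, 0, -0.13, 0], [-0.05, 0, -0.15, 0], [-0.05, 0, -0.15, 0], [-0.05, 0, -0.15, 0]], claw=0.3)

```text
time_s: 10.05
eef_pos: [0.4374, -0.0276, 0.2237]
tcp_rot: [-3.14, 0.001, -0.633]
force: [0.6, 1.0, -1.0]
width: 0.0262
```

```bash
python3 - <<'E'
from h import *
grab('wrist','w5.png'); s=read_state(); print(s['time_s'],s['eef_pos'],s['tcp_rot'],s['width'],s['force'])
a=cv2.imread('pics/w5.png')[0:200,150:350]; cv2.imwrite('pics/z7.png',cv2.resize(a,None,fx=3,fy=3,interpolation=cv2.INTER_CUBIC))
a=cv2.imread('pics/w5.png')[115:180,225:285]; cv2.imwrite('pics/z8.png',cv2.resize(a,None,fx=9,fy=9,interpolation=cv2.INTER_CUBIC))
E
```

```text
10.1 [ 0.437236   -0.02755665  0.22312953] [-3.14098635e+00  1.79156361e-03 -6.33347566e-01] 0.026238227659782676 [ 0.22650778  0.07382698 -0.0591424 ]
```

View pics/z7.png

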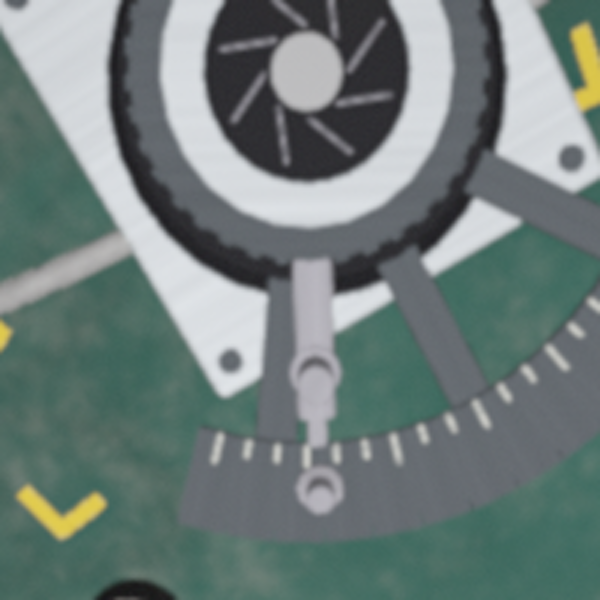

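View pics/z8.png

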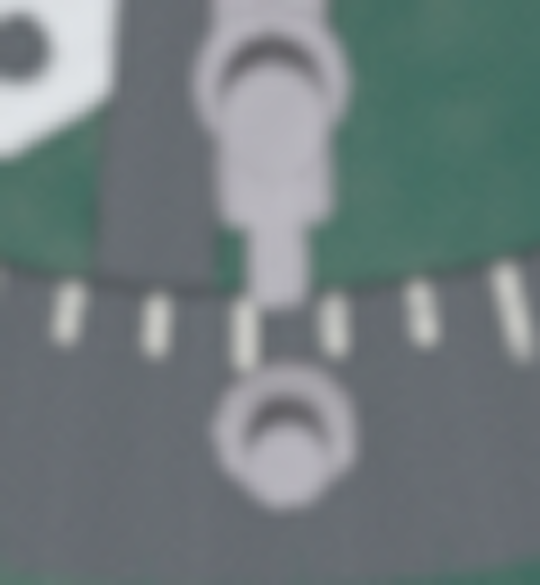

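```bash
python3 - <<'E'
from m import *
ang('w5.png',(150,0),3,[('cap',306.5,71,.064),('pin base',315,366,.06),('root',313,262,.06)])
ang('w5.png',(225,115),9,[('tallfoot',285.5,432,.049),('talltop',285,468,.068),('pointer',278,300,.056),('pin top',272,142,.1)])
ang('w4.png',(225,115),9,[('tallfoot',250,432,.049),('pointer',273,300,.056)])
E
```

```text
cap [ 0.5452 -0.1067  0.064 ] r 0.0003 phi 0.2423
pin base [ 0.4763 -0.0595  0.06  ] r 0.0838 phi 0.5995
root [ 0.5019 -0.0774  0.06  ] r 0.0526 phi 0.5929
tallfoot [ 0.4417 -0.0364  0.049 ] r 0.1254 phi 0.5962
talltop [ 0.442  -0.0363  0.068 ] r 0.1253 phi 0.5981
pointer [ 0.4552 -0.0451  0.056 ] r 0.1093 phi 0.5995
pin top [ 0.4736 -0.0574  0.1   ] r 0.0873 phi 0.6022
tallfoot [ 0.4417 -0.0364  0.049 ] r 0.1254 phi 0.5962
pointer [ 0.4536 -0.0475  0.056 ] r 0.1094 phi 0.5731
```

The lever's angle is about 0.599 and the marker's about 0.597, so they agree to within about 3 mrad. Next is the button. First I'll look at it and check clearance to the ioniser beside it.

Call:
play_rows(deltas=[[-0.01, -0.01, -0.04, -5], [-0.03, -0.03, -0.06, -14], [-0.055, -0.05, -0.06, -24], [-0.081, -0.077, -0.06, -33], [-0.081, -0.077, -0.06, -36.3], [-0.081, -0.077, -0.06, -36.3], [-0.081, -0.077, -0.06, -36.3]], claw=0)

```text
time_s: 10.98
eef_pos: [0.4176, 0.082, 0.2826]
tcp_rot: [-3.14, 0.002, -0.002]
force: [-0.3, -0.3, -0.1]
width: 0.0004
```

```bash
python3 - <<'E'
from h import *
grab('wrist','w6.png'); s=read_state(); print(s['time_s'],s['eef_pos'],s['tcp_rot'],s['width'],s['force'])
grab('top','top1.png')
a=cv2.imread('pics/top1.png')[110:290,20:260]; cv2.imwrite('pics/z9.png',cv2.resize(a,None,fx=3,fy=3,interpolation=cv2.INTER_CUBIC))
E
```

```text
11.025 [0.4176122  0.08195803 0.28276721] [-3.14021190e+00  2.08662688e-03 -1.62562313e-03] 0.0008048388553902465 [-0.18728004  0.32261652  0.49687479]
```

View pics/w6.png

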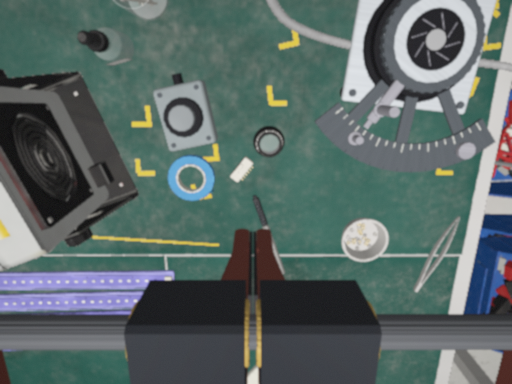

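View pics/z9.png

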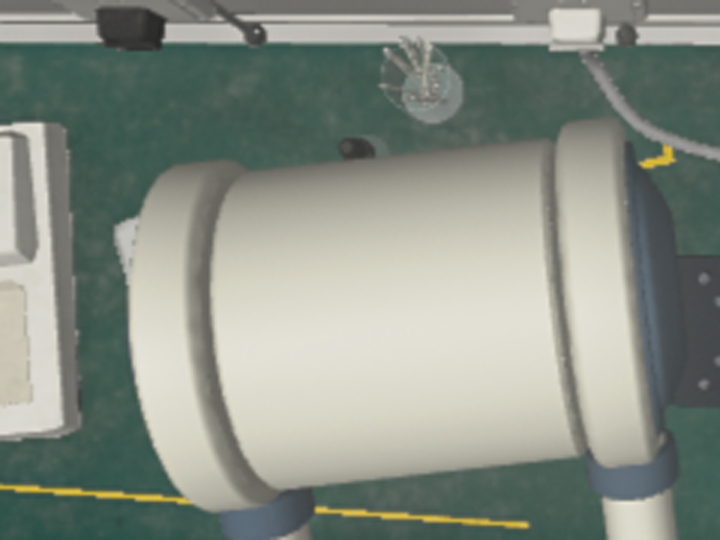

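```bash
python3 - <<'E'
from h import *
a=cv2.imread('pics/top0.png')[120:280,40:240]; cv2.imwrite('pics/z10.png',cv2.resize(a,None,fx=3.7,fy=3.7,interpolation=cv2.INTER_CUBIC))
a=cv2.imread('pics/w6.png')[60:220,0:260]; cv2.imwrite('pics/z11.png',cv2.resize(a,None,fx=3,fy=3,interpolation=cv2.INTER_CUBIC))
E
```

```text
(no output)
```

View pics/z10.png

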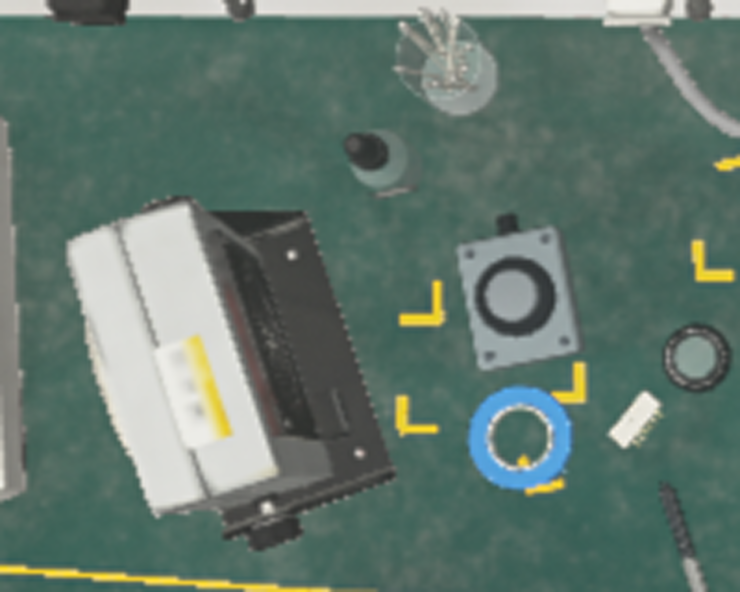

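View pics/z11.png

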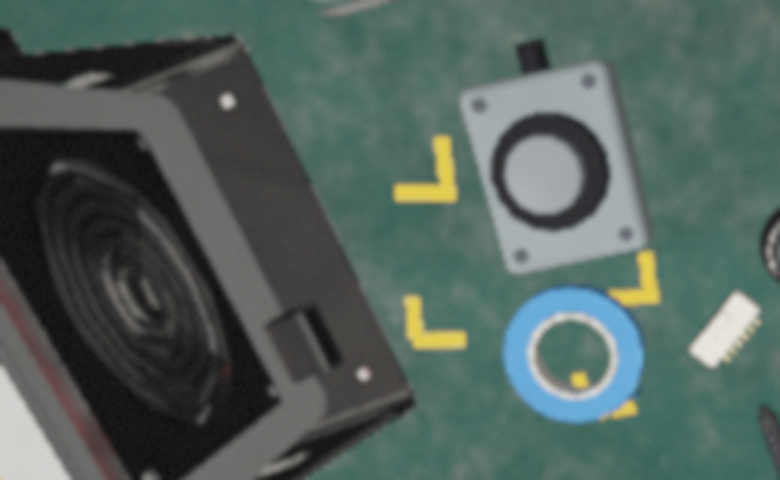

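```bash
python3 - <<'E'
from h import *
t=lambda u,v,z: ray('top0.png',40+u/3.7-.4,120+v/3.7-.4,z)
w=lambda u,v,z: ray('w6.png',u/3-.3,60+v/3-.3,z)
for z in (0.,.03,.05): print('base',z,t(395,470,z)[:2],w(412,400,z)[:2], t(305,213,z)[:2],w(243,40,z)[:2])
for z in (.15,.2,.25): print('body edge',z,t(190,200,z)[:2],t(275,470,z)[:2])
for z in (0,.05,.1,.15,.2): print('frame',z,t(300,435,z)[:2],t(335,430,z)[:2],w(322,395,z)[:2])
print('btn',t(510,293,.054),w(543,173,.054),'dark ring',w(550,171,.045), t(515,295,.045))
print('box',np.mean([w(*p,.032) for p in ((460,95),(605,62),(650,245),(512,275))],0),np.mean([t(*p,.032) for p in ((457,245),(556,227),(580,350),(478,370))],0))
E
```

```text
base 0.0 [0.36602796 0.23756313] [0.36014587 0.23981881] [0.51791317 0.2944353 ] [0.5153509  0.29395979]
base 0.03 [0.36729162 0.23058047] [0.36940026 0.22911455] [0.51459677 0.28573767] [0.51413083 0.27960168]
base 0.05 [0.36813407 0.22592537] [0.37556985 0.22197838] [0.51238583 0.27993925] [0.51331745 0.2700296 ]
body edge 0.15 [0.50774591 0.30930761] [0.37213895 0.2626186 ]
body edge 0.2 [0.50183893 0.29135773] [0.37425733 0.24743183]
body edge 0.25 [0.49593196 0.27340786] [0.37637571 0.23224505]
frame 0 [0.3863336 0.293999 ] [0.38933864 0.27344099] [0.36253488 0.28062357]
frame 0.05 [0.38741919 0.27952488] [0.3902732  0.26000007] [0.37769015 0.25819344]
frame 0.1 [0.38850478 0.26505076] [0.39120776 0.24655916] [0.39284542 0.2357633 ]
frame 0.15 [0.38959036 0.25057664] [0.39214232 0.23311824] [0.40800069 0.21333316]
frame 0.2 [0.39067595 0.23610252] [0.39307688 0.21967733] [0.42315595 0.19090302]
btn [0.46720626 0.16260168 0.054     ] [0.46595887 0.16245068 0.054     ] dark ring [0.46598806 0.16158916 0.045     ] [0.46664816 0.16124938 0.045     ]
box [0.46472311 0.16142519 0.032     ] [0.46583639 0.1617755  0.032     ]
```

Call:
play_rows(deltas=[[0.015, -0.025, 0, 9], [0.03, -0.05, 0, 18], [0.0474, -0.077, 0.02, 27], [0.0474, -0.077, 0.05, 30], [0.0474, -0.077, 0.09, 30], [0.0474, -0.077, 0.13, 30], [0.0474, -0.077, 0.165, 30], [0.0474, -0.077, 0.195, 30], [0.0474, -0.077, 0.21, 30], [0.0474, -0.077, 0.21, 30], [0.0474, -0.077, 0.21, 30]])

```text
time_s: 12.45
eef_pos: [0.4656, 0.1593, 0.0745]
tcp_rot: [-3.14, 0.001, -0.525]
force: [-0.6, -0.2, 0.2]
width: 0.0009
```

```bash
python3 - <<'E'
from h import *
grab('wrist','w7.png'); s=read_state(); print(s['time_s'],s['eef_pos'],s['tcp_rot'],s['width'],s['force'],s['joint_positions'])
grab('scene','s7.png')
E
```

```text
12.5 [0.46570494 0.15933613 0.07468723] [-3.13936377e+00  3.57688947e-04 -5.25330293e-01] 0.0004344625946874403 [ 0.32015063 -0.19772358  0.27572041] [ 2.59221630e-01 -1.82158792e-01  1.75780044e+00  1.83013344e-03
  1.56462943e+00  2.35533857e+00]
```

View pics/w7.png

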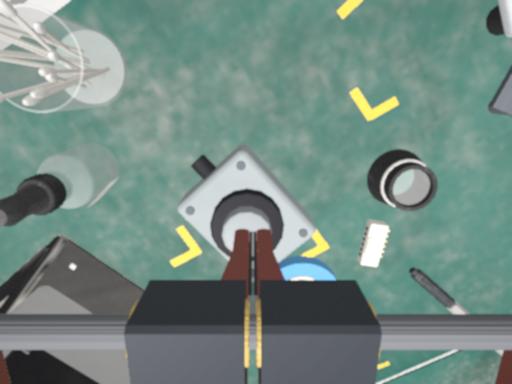

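View pics/s7.png

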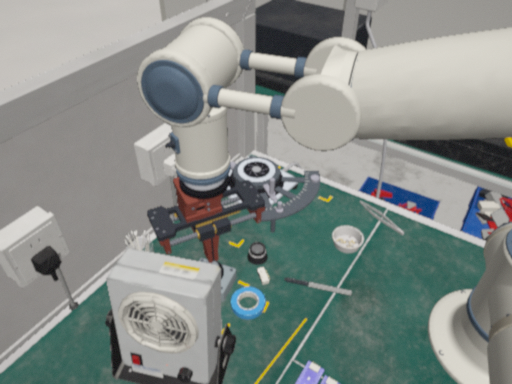

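The fingertip is over the button and nothing is touching, so I'll press.

Call:
play_rows(deltas=[[0, 0, 0.008, 0], [0, 0, 0.016, 0], [0, 0, 0.02, 0], [0, 0, 0.023, 0], [0, 0, 0.025, 0], [0, 0, 0.0265, 0], [0, 0, 0.0265, 0], [0, 0, 0.0265, 0]])

```text
time_s: 13.55
eef_pos: [0.4657, 0.1594, 0.0483]
tcp_rot: [-3.139, 0.0, -0.525]
force: [-3.7, -0.9, 3.9]
width: 0.0007
```

Call:
play_rows(deltas=[[0, 0, 0.0006, 0], [0, 0, 0.0012, 0], [0, 0, 0.0014, 0], [0, 0, 0.0014, 0]])

```text
time_s: 14.05
eef_pos: [0.4657, 0.1594, 0.0482]
tcp_rot: [-3.139, -0.0, -0.525]
force: [-6.5, -2.2, 9.5]
width: 0.0009
```

It stalled at 48.2 mm and the force rose to 9.5 N, so the button is on its stop. I'll lift off and check.

Call:
play_rows(deltas=[[0, 0, -0.004, 0], [0, 0, -0.009, 0], [0, 0, -0.02, 0], [0, 0, -0.05, 0], [0, 0, -0.09, 0], [0, 0, -0.14, 0], [0, 0, -0.19, 0], [0, 0, -0.23, 0], [0, 0, -0.235, 0], [0, 0, -0.235, 0]])

```text
time_s: 15.3
eef_pos: [0.4655, 0.1589, 0.2826]
tcp_rot: [-3.139, 0.0, -0.525]
force: [-0.8, 0.5, -0.0]
width: 0.0008
```

```bash
python3 - <<'E'
from h import *
s=read_state(); y=s['tcp_rot'][2]; d=np.array([.437,-.0276,.223+.05])-s['eef_pos']
print(s['eef_pos'],d[:2]@[np.cos(y),np.sin(y)],d[:2]@[np.sin(y),-np.cos(y)],-d[2],np.degrees(y+.6),s['force'])
E
```

```text
[0.46549427 0.1589115  0.28261099] 0.0688641727740767 0.1756593006047467 0.009610991437592864 4.284477251098863 [-0.79475098  0.51959912 -0.03485706]
```

Call:
play_rows(deltas=[[0.015, 0.035, 0, 0], [0.03, 0.075, 0, 1], [0.045, 0.12, 0, 2], [0.06, 0.155, 0, 3], [0.069, 0.176, 0, 4], [0.069, 0.176, 0, 4], [0.069, 0.176, 0, 4], [0.069, 0.176, 0, 4]])

```text
time_s: 16.3
eef_pos: [0.437, -0.0271, 0.2817]
tcp_rot: [-3.139, 0.001, -0.593]
force: [-1.2, 0.5, -0.3]
width: 0.0007
```

```bash
python3 - <<'E'
from h import *
grab('wrist','w8.png'); s=read_state(); print(s['time_s'],s['eef_pos'],s['tcp_rot'])
a=cv2.imread('pics/w8.png')[0:200,140:340]; cv2.imwrite('pics/z12.png',cv2.resize(a,None,fx=3,fy=3,interpolation=cv2.INTER_CUBIC))
E
```

```text
16.35 [ 0.43702541 -0.0270958   0.28184415] [-3.13938892e+00  9.40611321e-04 -5.93426600e-01]
```

View pics/w8.png

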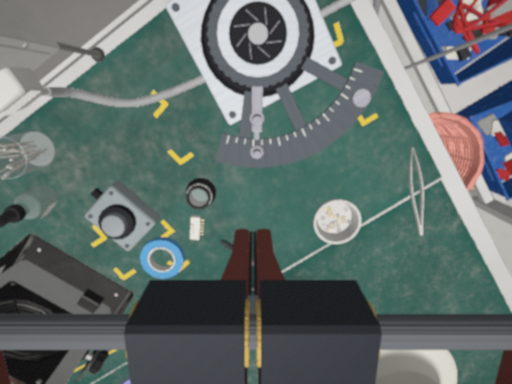

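View pics/z12.png

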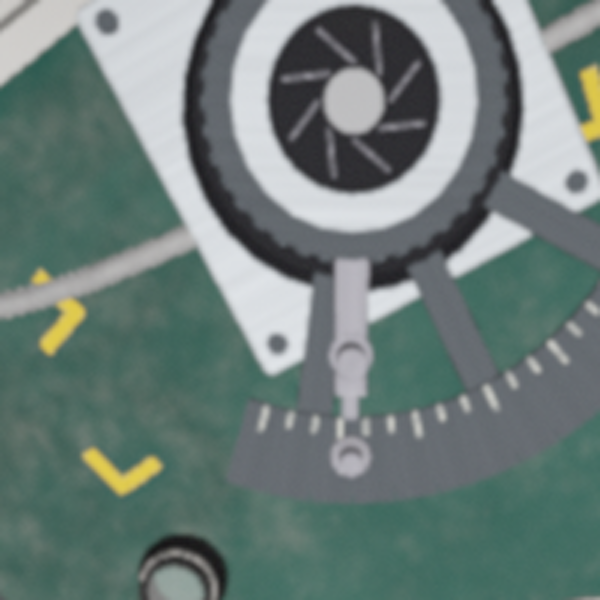

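The lever line runs through (352,262), (350,360) and (350,415), straight onto the tall marker at (350,458). Both markers, the loupe, the connector and the tape look unmoved. I'll take the last angle reading and hand in.

```bash
python3 - <<'E'
from m import *
ang('w8.png',(140,0),3,[('tallfoot',350,458,.049),('pointer',350,417,.056),('pin base',351,355,.06),('low',(361-140)*3,97*3,.053)])
print(finish_job())
E
```

```text
tallfoot [ 0.4413 -0.036   0.049 ] r 0.126 phi 0.5968
pointer [ 0.4555 -0.0454  0.056 ] r 0.109 phi 0.5987
pin base [ 0.4747 -0.0586  0.06  ] r 0.0856 phi 0.5975
low [ 0.4292 -0.1667  0.053 ] r 0.1308 phi -0.4755
the job is handed in; nothing more can be done
None
```

I turned the lever by its pin until the pointer lined up with the tall marker, then pressed the record button fully and let it come back up. The job was handed in at about 16 s of robot time; `finish_job()` gives no verdict.

- **Pointer:** the last picture puts the pointer at 0.599 rad and the tall marker at 0.597 rad about the ring's axis. That is about 0.2 mm apart at the tip, less than the roughly 2 mm camera calibration error.
- **Button:** the fingertip stalled 5.8 mm below the button's released height while the force rose from 3.9 to 9.5 N, so it was on its stop. I then lifted clear; I did not measure the button's height again after release.
- **Markers and bystanders:** both markers measured within about 1 mm of their first positions. The other items near the work looked unmoved in the last picture, but I did not measure them.
- **End state:** the arm finished clear of everything, and no checks failed or disagreed.

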